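# Hang the hot pot lid to cool with the lid lifter

## Robot

A 7-joint arm with a two-finger parallel gripper is mounted at the origin on the work surface. World frame = base frame: x ahead of the robot, y to its left, z up, the work surface at z = 0. Lengths are in mm, angles in rad, forces in N, time in s.
With the tool pointing down it reaches from about 400 to 875 mm from the base axis. Payload 19.3 kg.
Tool frame: the origin (TCP) lies at the very end of the fingers, on their centre line; the grasp point (between the pads) lies 19 mm behind it (grip_point_offset is the z of the grasp point in the tool frame, in mm); z points along the fingers, y is the line along which they close (so a half turn about z gives the same grasp; the last joint's range is limited). The gripper opens to 85 mm and grips with 20 to 120 N. Pads are 22 mm wide; open, the fingers measure 114 mm over their backs; the gripper's body (76 mm by 85 mm) begins 54 mm behind the grasp point. The pads swing forward as they close: fully open they stand 13 mm farther back than shut.
Start: joints at [-1.181, 0.521, -0.036, 1.599, 0.021, 1.021, -0.113], TCP at [277.372, 560.07, 204.991] pointing down, gripper open.
Joint ranges: [-2.91, 2.91], [-0.3, 2.13], [-1.5, 1.42], [0.17, 2.43], [-1.26, 4.41], [0.16, 1.93], [-2.52, 2.52]. Speed limits (rad/s): [1.89, 1.89, 2.39, 2.39, 3.01, 3.01, 3.01].

## Interface

Orientations are given as a 3x3 rotation matrix whose columns are the frame's x, y, z axes.
In Python, from workcell import movep, movel, goto_joints, open_gripper, clamp, wait, inverse_kinematics, read_state, camera, PlanningError, finish_job, grip_point_offset gives the robot as it stands. Calls block until the motion is done:
- movep(position, orientation): joint-space move of the TCP to a pose.
- movel(position, frame=None, max_speed=150, guard=None): straight line of the TCP; frame=None keeps the orientation; max_speed is the mean speed in mm/s. With guard (N) it stops when the force on the tool has changed by that much, and returns True; else False.
- goto_joints(angles): joint-space move.
- open_gripper() and clamp(): open the fingers fully, or close them until they stop; the grip force is fixed at half the most.
- wait(seconds).
- inverse_kinematics(position, orientation): joint angles nearest the present ones, or None.
- read_state(): the state.
- camera(name): name is "scene" or "top" or "wrist"; returns a dict with "image" (420x560x3 uint8, blue, green, red), "range_z" (420x560 float32, mm along the optical axis (not along the pixel's ray), 0 where there is no reading), "fx", "fy", "cx", "cy" (pixels), "cam_to_world" (4x4, takes a point from camera to world coordinates). Camera axes: x right, y up, looking along -z (the intrinsics and any distortion apply to the point x, -y, -z); pixel columns grow to the right and rows downward; lengths in mm; the calibration is good to about 2 mm. The wrist camera is an equidistant fisheye: a pixel r from the principal point sees the ray r / f radians off the axis. A picture is of the moment at which its call begins.
A pose or a line that the arm cannot do raises PlanningError and nothing moves.
- finish_job(): hands the job in; it is judged then, once.
The state is a dict: "time": time; "qpos": joint angles; "qvel": joint speeds; "joint_efforts": joint torques, N m; "eef_pos": TCP position; "tool_rot": TCP orientation; "ft_force": force on the tool from outside, world axes, zero at the start; "torque": the same for the moment, N m; "finger_gap": finger opening in mm; "gripper_force": force on a finger pad.
Only numpy, scipy, OpenCV 4.12 (cv2) and the standard library are available. Lean on these libraries where they do the work, as an engineer would, in place of code of your own. Each camera call takes 0.05 s, during which the arm holds its last target. There are 200 camera calls.

## Task

The lid with the loop handle is hot: take the lid lifter off its rack, hook it through the loop and lift the lid off the pot, keeping it level. Then hang the lifter back across both arms of the rack with the lid still hanging from it, and let go. Do not touch the lid with the gripper or arm, do not shift the pot, and leave the other glassware alone.

Things in the scene. Friction and masses are not known exactly. Their poses are not given: they have to be found in the camera images.
- lifter: lid lifter, a C-shaped hook in its own yz plane, 220 g. Origin: centre of its straight wooden grip bar, which is 150 mm long along y, 12 mm wide (x), 16 mm tall (z, up). At y = -72 a 10 mm round steel spine drops from the bar to z = -95; from its foot a prong runs back under the bar towards +y (see lifter_saddle). Starts hung on the rack, axes parallel to the rack's
- lifter_saddle (a point): top of the prong's dip, where a loop hangs: 92 mm straight below the bar's centre, axes as the lifter's. The prong is 10 mm round; its axis in the lifter's frame is at z = -95 (y -72), -92 (y -22), -97 (y 0, the dip), -92 (y +22), rising to the free tip at y +36, z -82
- lid: hot white ceramic lid, about 0.3 kg, plate 128 mm across and 10 mm thick, z up; origin: centre of the plate's underside, on the pot's rim. A boss 92 mm across reaches 6 mm below into the pot. On top stands a loop handle (see lid_loop)
- lid_loop (a point): underside of the loop's peak, 64 mm above the lid's origin, axes as the lid's. The loop is 8 mm round steel, a pointed arch in the lid's xz plane, so a prong passes through along the lid's y, from either side. Bar axis in the lid's frame at (x,z) = (+-32,10), (+-30,36), (+-18,58), (0,68) mm: opening 54 mm high in the middle, 56 mm wide low down
- pot: white ceramic pot under the lid, 1.5 kg, stands loose on the table, 124 mm across, 70 mm tall, 112 mm inside; origin centre of underside
- rack: fixed hanging rack; origin on the table under the seat. Base board 12 mm thick, x -30 to 140, y -70 to 70 mm. Two posts at x 120, y +-45; from their tops two 10 mm round arms (axis z = 197) run towards -x and end at x = -22 in upturned tips, tops at z = 214; equal stubs stand at x = +22. The -x side is open
- rack_seat (a point): centre of the lifter's bar when hung: x 0, y 0, z 210 mm in the rack's frame, axes as the rack's. The bar (along y) lies across both arms in the 34 mm gaps between tips and stubs, prong below the arms: on and off by raising it 15 to 30 mm clear of the tips and moving along the rack's x, prong passing under the arms
- beaker: blue plastic beaker, open, 68 mm across, 85 mm tall; origin centre of underside. Bystander
- knob_jar: small white ceramic jar, solid, with a knob (no loop) on top, 72 mm across, 90 mm tall; origin centre of underside. Bystander
- knob_lid: white ceramic desiccator lid with a knob, 80 mm across, 50 mm tall, lying on the table; origin centre of underside. Bystander
- bottle0: clear reagent bottle with white cap, 66 mm across, 150 mm tall, at the left side; origin centre of underside. Bystander
- bottle1: clear reagent bottle with white cap, 66 mm across, 150 mm tall, at the left side; origin centre of underside. Bystander
- bottle2: clear reagent bottle with white cap, 66 mm across, 95 mm tall, at the right side; origin centre of underside. Bystander
Not all that is in view belongs to the job. What is shaped like the lifter but red or turquoise is not meant. What is shaped like the lid but brown is not meant.

How it is judged (in metres and radians):
On the way:
1. the lid hangs level from the held lifter, at least 25 mm clear above the pot's rim (distance between lid_loop and lifter_saddle below 0.02 m and contact force between each of lid, the fingers and lifter above 1 N and angle between lid's own z axis and vertical below 0.3 rad and z of lid in the frame of pot above 0.095 m), for 0.3 s.
At the end, for the whole second after the job is handed in: the lifter's bar hangs level (within 0.15 rad) across both rack arms, within 30 mm sideways and 10 mm in height of the rack seat and bearing on the rack; the lid hangs by its loop from the lifter's saddle (within 20 mm), level within 0.3 rad; all at rest and released (distance between lid_loop and lifter_saddle below 0.02 m and contact force between lid and lifter above 1 N and angle between lid's own z axis and vertical below 0.3 rad and horizontal distance between lifter and rack_seat below 0.03 m and z of lifter in the frame of rack_seat between -0.01 and 0.01 m and angle between lifter's own z axis and vertical below 0.15 rad and contact force between lifter and rack above 3 N and linear speed of lid below 0.05 m/s and linear speed of lifter below 0.03 m/s and contact force between the fingers and lifter below 0.1 N); the robot touches nothing.
It fails at once if the gripper or arm touches the hot lid (contact force between any of the fingers, the arm and lid above 0.3 N).
It fails at once if the lid tips more than 0.4 rad (angle between lid's own z axis and vertical above 0.4 rad).
It fails at once if the pot is shifted more than 30 mm (distance of pot from where it was at the start of the episode above 0.03 m).
It fails at once if other glassware is moved more than 25 mm (distance of any of beaker, knob_jar, knob_lid, bottle0, bottle1, bottle2 from where it was at the start of the episode above 0.025 m).
It also fails if it takes over 72 s, if anything falls off the work surface, if the arm or the gripper's body presses on something with over 40 N, if the wrist force passes 120 N, or if a joint passes its speed limit or range.

## Working session

There is one attempt and no reset: what is moved stays moved. The work goes in short steps, each a Python script; the robot and the scene stay as the last script left them, time stands still between calls to the robot, and variables do not carry over. Pictures are saved under pics/ and viewed, at most 11 in all, crops included, and the job is handed in when it is done.

```bash
ls; mkdir -p pics; python3 - <<'E'
from workcell import *
import cv2,numpy as np,pickle
d={}
for n in ["scene","top"]:
    c=camera(n);d[n]=c;cv2.imwrite(f"pics/{n}0.png",c["image"])
    print(n,c["fx"],c["cx"],c["cy"],c["cam_to_world"].round(3).tolist())
pickle.dump(d,open("d0.pkl","wb"))
s=read_state();print(s["time"],s["eef_pos"],s["tool_rot"])
E
```

```text
pics
scene 408.0301970011864 271.8973647450736 208.8646877789258 [[0.058, -0.779, 0.625, 1092.555], [0.998, 0.05, -0.031, -68.564], [-0.007, 0.625, 0.78, 951.093], [0.0, 0.0, 0.0, 1.0]]
top 521.5542142527172 288.1880423254032 212.19542521579754 [[0.01, 0.999, -0.046, 376.957], [-1.0, 0.011, 0.012, -33.707], [0.012, 0.046, 0.999, 1469.14], [0.0, 0.0, 0.0, 1.0]]
0.1 [277.27681444 559.77395954 204.48236499] [[-8.96125270e-01  4.43801039e-01 -3.70786457e-04]
 [ 4.43801187e-01  8.96124790e-01 -9.31342106e-04]
 [-8.10596584e-05 -9.99154666e-04 -9.99999498e-01]]
```

View pics/scene0.png

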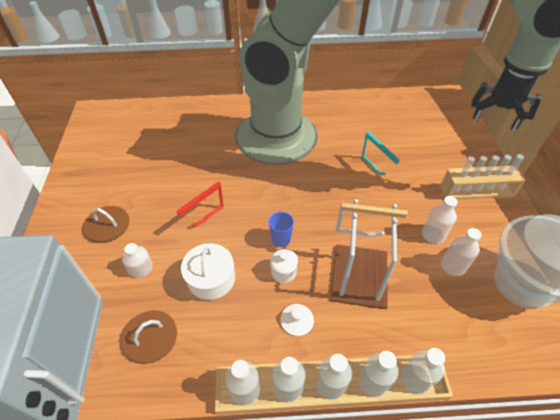

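View pics/top0.png

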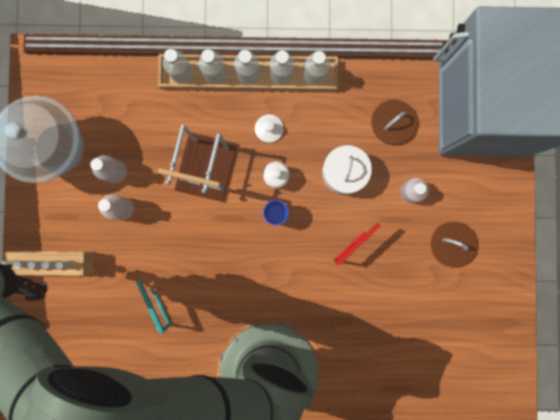

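The scene view shows the wooden-bar lifter on the rack (bar 342,205–405,212) and the white pot with its loop lid at (208,268). In the top view the bar runs (160,171)–(220,186) and the lid is at (347,168). Next I measure them using depth.

```bash
cat > h.py <<'E'
import numpy as np,cv2
def cloud(c):
    z=c["range_z"];v,u=np.mgrid[:z.shape[0],:z.shape[1]]
    x=(u-c["cx"])/c["fx"]*z;y=-(v-c["cy"])/c["fy"]*z
    P=np.stack([x,y,-z,np.ones_like(z)],-1)@c["cam_to_world"].T
    P=P[...,:3];P[z<=0]=np.nan
    return P
def line(p):
    m=p.mean(0);return m,np.linalg.svd(p-m,full_matrices=False)[2][0],np.ptp((p-m)@np.linalg.svd(p-m,full_matrices=False)[2][0])
E
python3 - <<'E'
from h import *;import pickle
d=pickle.load(open("d0.pkl","rb"))
big=[]
for n,box,rbox in [("scene",(170,235,240,305),(325,195,415,310)),("top",(318,140,380,200),(150,115,240,200))]:
    c=d[n];P=cloud(c);I=c["image"]
    hsv=cv2.cvtColor(I,cv2.COLOR_BGR2HSV)
    print(n,"table z",np.nanmedian(P[300:330,100:130,2]) if n=="top" else np.nanmedian(P[120:140,100:200,2]))
    u0,v0,u1,v1=box;Q=P[v0:v1,u0:u1].reshape(-1,3)
    lid=Q[(Q[:,2]>74)&(Q[:,2]<90)]
    top=lid
    (cx,cy),r=cv2.minEnclosingCircle(lid[:,:2].astype(np.float32));print(" lid circ",cx,cy,r,"z",np.median(lid[:,2]),len(lid))
    lp=Q[(Q[:,2]>97)&(Q[:,2]<170)];print(" loop n",len(lp),"zmax",lp[:,2].max() if len(lp) else 0)
    if len(lp)>5:
        m,a,L=line(lp[:,:2]);print(" loop xy",m,"dir",a,L); hi=lp[np.argsort(lp[:,2])[-6:]];print(hi.round(0).tolist())
    u0,v0,u1,v1=rbox;Q=P[v0:v1,u0:u1].reshape(-1,3);H=hsv[v0:v1,u0:u1].reshape(-1,3)
    hi=(Q[:,2]>180)&(Q[:,2]<240)
    wood=hi&(H[:,1]>90)&(H[:,0]<28)
    b=Q[wood];print(" bar",len(b),"z",np.percentile(b[:,2],[5,50,95]));m,a,L=line(b[:,:2]);print(m,a,L)
    b=Q[hi&(H[:,1]<60)]
    print(" steel",len(b))
    for s in range(1,3):
        pass
    np.save(f"steel_{n}.npy",b)
    # two arms via kmeans perpendicular to rack axis: project along bar dir
    if a[1]<0:a=-a
    t=(b[:,:2]-m)@a; 
    for lo,hi2 in((-75,-20),(20,75)):
        k=b[(t>lo)&(t<hi2)];mm,aa,LL=line(k[:,:2]);print("  arm",len(k),mm,aa,LL,np.percentile(k[:,2],[10,50,90]))
E
```

```text
scene table z -0.06183580706476732
 lid circ 560.8712768554688 -205.7617645263672 64.90190887451172 z 80.62405476189718 1736
 loop n 102 zmax 142.98043429921438
 loop xy [ 569.57469206 -206.55941962] dir [ 0.97831024 -0.20714503] 62.544448136055294
[[563.0, -208.0, 141.0], [567.0, -205.0, 142.0], [561.0, -208.0, 142.0], [556.0, -204.0, 142.0], [564.0, -206.0, 142.0], [562.0, -205.0, 143.0]]
 bar 565 z [199.67070036 216.33465481 220.72273647]
[525.43399068 192.09580126] [0.26771464 0.96349825] 151.28673162437894
 steel 418
  arm 218 [569.08420716 136.51734173] [ 0.98811657 -0.15370633] 148.8600105712023 [191.93309208 202.18512641 210.20416966]
  arm 200 [590.79482876 226.04945093] [ 0.97355727 -0.22844307] 149.36050006079265 [198.88047173 202.84139347 211.44615673]
top table z -0.037588911666148306
 lid circ 558.8961181640625 -207.77365112304688 63.90163040161133 z 80.24658325996666 1651
 loop n 79 zmax 147.57816174112054
 loop xy [ 555.11937765 -206.47744568] dir [-0.98383088  0.17909994] 69.30793222460376
[[558.0, -209.0, 143.0], [566.0, -208.0, 145.0], [556.0, -208.0, 145.0], [561.0, -206.0, 145.0], [558.0, -203.0, 146.0], [553.0, -206.0, 148.0]]
 bar 325 z [198.99966553 217.64336768 221.35382903]
[520.74492444 195.09432791] [0.27653556 0.96100369] 149.38575474673797
 steel 414
  arm 215 [556.48759076 139.2913896 ] [-0.97307545  0.23048682] 147.65330616837406 [198.19966137 201.88259118 209.25532866]
  arm 192 [581.01200585 226.16891709] [-0.97371468  0.22777122] 147.82534992258456 [197.38414658 201.40582389 210.50041816]
```

```bash
python3 - <<'E'
from h import *;import pickle
d=pickle.load(open("d0.pkl","rb"))
s0=np.array([523,194.])
for n in d:
    b=np.load(f"steel_{n}.npy");b=b[b[:,2]<225]
    yaw=-13.2
    for _ in range(3):
        r=np.radians(yaw);X=np.array([np.cos(r),np.sin(r)]);Y=np.array([-X[1],X[0]])
        q=np.c_[(b[:,:2]-s0)@X,(b[:,:2]-s0)@Y];A=q[abs(q[:,1]+45)<14];B=q[abs(q[:,1]-45)<14]
        sl=(np.polyfit(A[:,0],A[:,1],1)[0]+np.polyfit(B[:,0],B[:,1],1)[0])/2;yaw+=np.degrees(sl)
    hi=b[b[:,2]>206];qh=(hi[:,:2]-s0)@X
    print(n,"yaw",yaw,"ymid",A[:,1].mean(),B[:,1].mean(),"x ext",np.percentile(A[:,0],[0,1,99,100]),np.percentile(B[:,0],[0,1,99,100]))
    print(np.histogram(qh,bins=np.arange(-60,160,8)))
    P=cloud(d[n])
    boxes=dict(bottle2=(395,170,440,205),knob_jar=(255,155,297,190),beaker=(258,197,297,230)) if n=="top" else dict(bottle2=(120,240,155,280),knob_jar=(268,248,302,284),beaker=(266,210,298,250))
    for k,(u0,v0,u1,v1) in boxes.items():
        Q=P[v0:v1,u0:u1].reshape(-1,3);Q=Q[Q[:,2]>25];c,r=cv2.minEnclosingCircle(Q[:,:2].astype(np.float32));print(" ",k,np.round(c),round(r),"zmax",Q[:,2].max().round())
E
```

```text
scene yaw -13.22435837473683 ymid -42.94286698816004 46.708621926654196 x ext [-28.54670942 -25.20724835 120.43133658 120.89921273] [-28.03153152 -26.88890905 120.1587984  121.32991733]
(array([ 0,  0,  0,  2, 22,  0,  0,  0,  1, 24, 13,  0,  0,  0,  0,  0,  1,
        1,  0,  0,  0,  0,  0,  0,  0,  0,  0]), array([-60, -52, -44, -36, -28, -20, -12,  -4,   4,  12,  20,  28,  36,
        44,  52,  60,  68,  76,  84,  92, 100, 108, 116, 124, 132, 140,
       148, 156]))
  bottle2 [ 510. -396.] 34 zmax 99.0
  knob_jar [548. -15.] 36 zmax 93.0
  beaker [462. -14.] 55 zmax 89.0
top yaw -13.14511498369601 ymid -45.77383753899168 44.51898509957969 x ext [-31.96116314 -30.59043087 114.18402854 115.68813024] [-31.62736293 -29.6501799  114.08789939 116.19812248]
(array([ 0,  0,  0, 13, 15,  3,  1,  0,  6, 24,  2,  1,  2,  0,  1,  0,  1,
        1,  2,  0,  0,  0,  0,  0,  0,  0,  0]), array([-60, -52, -44, -36, -28, -20, -12,  -4,   4,  12,  20,  28,  36,
        44,  52,  60,  68,  76,  84,  92, 100, 108, 116, 124, 132, 140,
       148, 156]))
  bottle2 [ 507. -398.] 33 zmax 104.0
  knob_jar [545. -17.] 35 zmax 95.0
  beaker [440. -16.] 34 zmax 92.0
```

```bash
cat >> h.py <<'E'
from workcell import *
def R(psi,s):  # psi lifter yaw (deg); tool y = s*lifter x, z down
    r=np.radians(psi);y=s*np.array([np.cos(r),np.sin(r),0]);z=np.array([0,0,-1.]);return np.c_[np.cross(y,z),y,z]
G=19.  # TCP below grasp point
YAW=-13.2
X=np.array([np.cos(np.radians(YAW)),np.sin(np.radians(YAW)),0])
BAR=np.array([522,194.,210]);SEAT=np.array([520,195.,210]);LID=np.array([560,-207.,70])
def tcp(p): return np.array(p,float)-[0,0,G]
E
python3 - <<'E'
from h import *
print(grip_point_offset)
for s in(1,-1):
    for p,a in [(BAR,-14.5),(BAR-130*X+[0,0,25],-13.2),(BAR-130*X+[0,0,130],-13.2),(LID+[0,-85,230],0),(LID+[0,-85,130],0),(LID+[0,0,260],0)]:
        q=inverse_kinematics(tcp(p),R(a,s));print(s,a,None if q is None else np.round(q,2))
E
```

```text
-18.700000000000003
1 -14.5 [-0.73  0.45  0.37  1.81 -0.2   0.91 -0.52]
1 -13.2 [-0.94  0.25  0.36  2.03 -0.11  0.88 -0.76]
1 -13.2 [-0.97  0.12  0.36  1.88 -0.05  1.15 -0.82]
1 0 [-0.19  0.66  0.99  1.52 -0.56  1.27  0.87]
1 0 [-0.13  0.72  0.86  1.64 -0.61  1.07  0.9 ]
1 0 [-0.27  0.49  0.8   1.57 -0.36  1.24  0.59]
-1 -14.5 [-0.21  0.45 -0.34  1.78  0.18  0.94  2.26]
-1 -13.2 [-0.36  0.25 -0.34  2.    0.11  0.9   2.16]
-1 -13.2 [-0.41  0.13 -0.26  1.85  0.04  1.16  2.22]
-1 0 [-0.27  0.78  1.23  1.52 -0.75  1.37 -2.12]
-1 0 [-0.27  0.93  1.22  1.64 -0.91  1.25 -1.99]
-1 0 [-0.45  0.68  1.23  1.57 -0.65  1.36 -2.29]
```

```bash
python3 - <<'E'
from h import *
o=R(-14.5,1)
p=read_state()["eef_pos"]
movel([p[0],p[1],330],max_speed=200)
movep(tcp(BAR+[0,0,120]),o)
c=camera("wrist");cv2.imwrite("pics/w1.png",c["image"])
print(movel(tcp(BAR),max_speed=120,guard=8))
s=read_state();print(s["time"],s["eef_pos"],s["ft_force"])
clamp();s=read_state();print(s["time"],s["finger_gap"],s["gripper_force"],s["ft_force"])
c=camera("scene");cv2.imwrite("pics/s1.png",cv2.resize(c["image"][120:330,250:470],None,fx=2.7,fy=2.7))
E
```

```text
False
3.6917 [522.35125959 194.12488755 191.64390428] [-0.53005375 -0.61756544 -0.21945175]
4.4667 -0.09519834852570612 3.3665336470585316 [0.35970684 0.0650553  6.81361798]
```

View pics/s1.png

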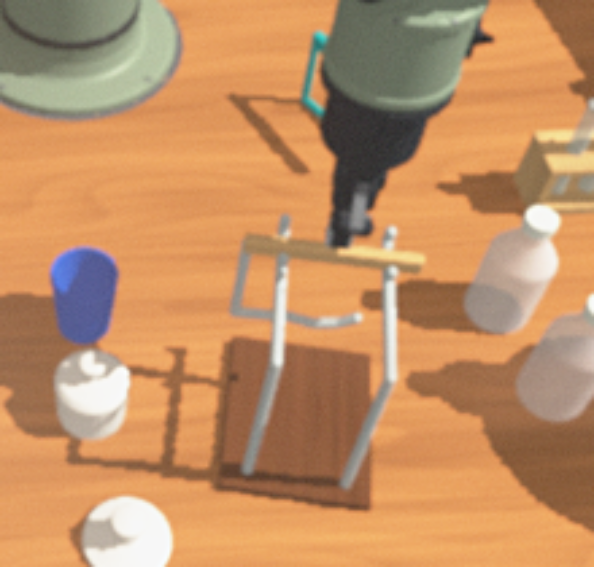

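The gripper closed on nothing (gap 0). The fingers at (345,240) seem to be behind or above the bar. Next I check the depth of bar against fingers and look at the wrist view.

```bash
python3 - <<'E'
from h import *
c=camera("scene");P=cloud(c);I=c["image"]
hsv=cv2.cvtColor(I,cv2.COLOR_BGR2HSV)
Q=P[195:225,325:415].reshape(-1,3);H=hsv[195:225,325:415].reshape(-1,3)
w=(H[:,1]>90)&(H[:,0]<28)&(Q[:,2]>180)&(Q[:,2]<245)
b=Q[w];m,a,L=line(b[:,:2]);print("bar",m,a,L,np.percentile(b[:,2],[5,50,95]),len(b))
f=Q[(H[:,2]<90)&(Q[:,2]>170)&(Q[:,2]<240)];print("finger",len(f),f.mean(0),f.min(0),f[np.argsort(f[:,2])[:5]].round())
print(read_state()["eef_pos"])
w=camera("wrist");cv2.imwrite("pics/w2.png",np.hstack([cv2.imread("pics/w1.png")[:,80:480],w["image"][:,80:480]]))
E
```

```text
bar [529.73136119 188.01935885] [-0.22272018 -0.97488241] 151.9665060443062 [204.36043698 216.98059476 220.86075336] 514
finger 15 [535.36243878 190.72007618 235.0731819 ] [531.37489014 184.90660436 230.54487773] [[534. 187. 231.]
 [531. 192. 231.]
 [535. 191. 231.]
 [533. 189. 232.]
 [536. 193. 233.]]
[522.63855057 194.18167517 191.64321139]
```

View pics/w2.png

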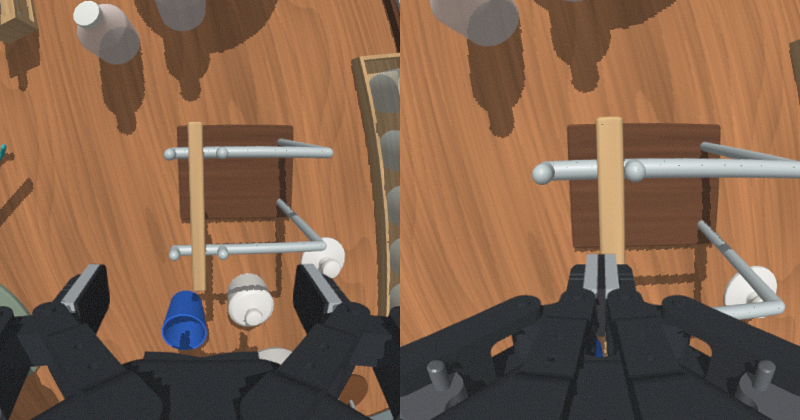

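The wrist view (right half) shows the closed fingertips at (600,258) lying on top of the bar. The real fingertips are higher than the reported TCP, so I'll raise the arm and measure the fingertip against the reported pose.

```bash
python3 - <<'E'
from h import *
movel(tcp(BAR+[-60*X[0],-60*X[1],90]),max_speed=150)
def tip(tag):
    e=read_state()["eef_pos"];print(tag,"eef",e.round(1),"gap",read_state()["finger_gap"])
    for n in("scene","top"):
        c=camera(n);P=cloud(c);g=c["image"].max(-1)<110
        k=g&(np.hypot(P[...,0]-e[0],P[...,1]-e[1])<75)&(P[...,2]>225)&(P[...,2]<420)
        Q=P[k]
        if len(Q): o=Q[np.argsort(Q[:,2])];print(n,len(Q),o[:5].round(0).tolist(),np.percentile(o[:40],50,axis=0).round())
    cv2.imwrite(f"pics/t_{tag}.png",cv2.resize(camera("scene")["image"][90:260,280:440],None,fx=3,fy=3))
tip("shut");open_gripper();tip("open");print(read_state()["time"])
a=cv2.imread("pics/t_shut.png");b=cv2.imread("pics/t_open.png");cv2.imwrite("pics/t2.png",cv2.resize(np.hstack([a,b]),(800,425)))
E
```

```text
shut eef [463.6 207.5 280.4] gap 0.38460764390589947
scene 411 [[470.0, 214.0, 311.0], [473.0, 204.0, 314.0], [474.0, 199.0, 316.0], [475.0, 201.0, 316.0], [476.0, 209.0, 317.0]] [475. 204. 324.]
top 77 [[488.0, 187.0, 356.0], [486.0, 187.0, 357.0], [490.0, 187.0, 359.0], [492.0, 186.0, 364.0], [496.0, 185.0, 369.0]] [502. 185. 389.]
open eef [463.6 207.7 281. ] gap 85.46337537138041
scene 515 [[422.0, 221.0, 322.0], [423.0, 218.0, 323.0], [420.0, 219.0, 324.0], [420.0, 209.0, 325.0], [422.0, 220.0, 325.0]] [517. 195. 335.]
top 137 [[505.0, 185.0, 327.0], [502.0, 184.0, 331.0], [510.0, 186.0, 333.0], [506.0, 183.0, 335.0], [501.0, 187.0, 337.0]] [509. 184. 369.]
6.575
```

View pics/t2.png

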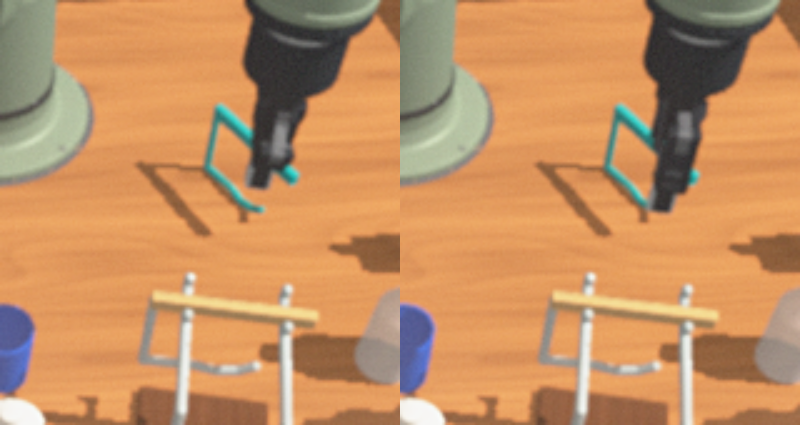

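The picture shows the shut fingertip at (257,185), above the bar level. I'll take the lowest real finger point with the grey pads included.

```bash
cat > tip.py <<'E'
from h import *
def tip(tag):
    e=read_state()["eef_pos"]
    out=[]
    c=camera("scene");P=cloud(c)
    Q=P[(np.hypot(P[...,0]-e[0],P[...,1]-e[1])<75)&(P[...,2]>235)&(P[...,2]<420)]
    o=Q[np.argsort(Q[:,2])];print(tag,"eef",e.round(1),len(Q),np.histogram(o[:,2]-e[2],bins=range(-30,70,6)),o[:8].round(0).tolist())
tip("open");clamp();tip("shut");open_gripper()
print(read_state()["time"])
E
python3 tip.py
```

```text
open eef [463.6 207.7 281. ] 595 (array([ 0,  0,  0,  0,  0,  0,  0,  0,  0,  0,  0,  3, 16, 27, 26, 24]), array([-30, -24, -18, -12,  -6,   0,   6,  12,  18,  24,  30,  36,  42,
        48,  54,  60,  66])) [[509.0, 188.0, 322.0], [509.0, 190.0, 322.0], [422.0, 219.0, 323.0], [511.0, 191.0, 323.0], [508.0, 186.0, 324.0], [424.0, 220.0, 324.0], [513.0, 206.0, 325.0], [512.0, 193.0, 325.0]]
shut eef [463.6 207.7 281. ] 552 (array([ 0,  0,  0,  0,  0,  0,  0,  0,  0,  4, 13, 22, 17, 26, 12,  0]), array([-30, -24, -18, -12,  -6,   0,   6,  12,  18,  24,  30,  36,  42,
        48,  54,  60,  66])) [[466.0, 198.0, 308.0], [471.0, 210.0, 309.0], [472.0, 212.0, 309.0], [468.0, 200.0, 309.0], [474.0, 213.0, 311.0], [467.0, 197.0, 312.0], [473.0, 213.0, 313.0], [469.0, 199.0, 314.0]]
8.225
```

The true fingertip sits about 27 mm behind the reported TCP, so I'll put that in the helper, re-measure the bar and grasp again.

```bash
sed -i 's/^G=19\./G=46./' h.py; cat >> h.py <<'E'
def bar():
    out=[]
    for n in("scene","top"):
        c=camera(n);P=cloud(c);h=cv2.cvtColor(c["image"],cv2.COLOR_BGR2HSV)
        k=(h[...,1]>90)&(h[...,0]<28)&(P[...,2]>200)&(P[...,2]<228)&(np.hypot(P[...,0]-523,P[...,1]-194)<100)
        m,a,L=line(P[k][:,:2]);a=a*np.sign(a[1]);out.append((m,L,np.degrees(np.arctan2(-a[0],a[1])),np.percentile(P[k][:,2],90)));print(n,k.sum(),out[-1])
    return out
E
python3 - <<'E'
from h import *
b=bar()
(m1,L1,y1,_),(m2,L2,y2,_)=b
m=(m1+m2)/2 if L2>140 else m1-[2.9,-1.7]
yaw=(y1+y2)/2 if L2>140 else y1
B=np.array([*m,210]);print(B,yaw)
o=R(yaw,1)
movel(tcp(B+[0,0,75]),o,max_speed=150)
print(movel(tcp(B),max_speed=90,guard=8))
clamp();s=read_state();print(s["time"],s["eef_pos"],s["finger_gap"],s["gripper_force"],s["ft_force"])
np.save("grip.npy",np.array([*s["eef_pos"],yaw]))
E
```

```text
scene 506 (array([531.19161643, 189.66680661]), np.float64(150.854668052006), np.float64(-13.029934606762147), np.float64(220.17249614705804))
top 183 (array([521.18856972, 162.92398852]), np.float64(119.26274489658452), np.float64(-14.078174732294372), np.float64(220.42722227699883))
[528.29161643 191.36680661 210.        ] -13.029934606762147
False
10.65 [528.24128739 191.41132375 164.14250559] 11.280757135620645 59.96410131454468 [-1.2408283   0.17641239  5.29952421]
```

```bash
python3 - <<'E'
from h import *
e=np.load("grip.npy")[:3]
movel(e+[0,0,24],max_speed=80)
s=read_state();print(s["ft_force"],s["finger_gap"])
movel(e-125*X+[0,0,24],max_speed=150)
movel(e-125*X+[0,0,110],max_speed=150)
d=np.array([*LID[:2],0])+[0,-85,0]
t=tcp(d+[0,0,300])
try: movel(t,R(0,1),max_speed=220)
except PlanningError as x: print(x);movep(t,R(0,1))
s=read_state();print(s["time"],s["eef_pos"],s["ft_force"],s["torque"],s["finger_gap"])
c=camera("scene");P=cloud(c);np.save("P2.npy",P)
cv2.imwrite("pics/s2.png",cv2.resize(c["image"][130:330,60:300],None,fx=3,fy=3))
E
```

```text
[ 0.00912091  0.10649595 -2.16077035] 11.172523735147616
15.3917 [ 560.11607523 -291.31474137  254.10738522] [ 0.57294654  0.57928567 -1.6864385 ] [0.03637005 0.00797457 0.02830744] 11.177818270969732
```

View pics/s2.png

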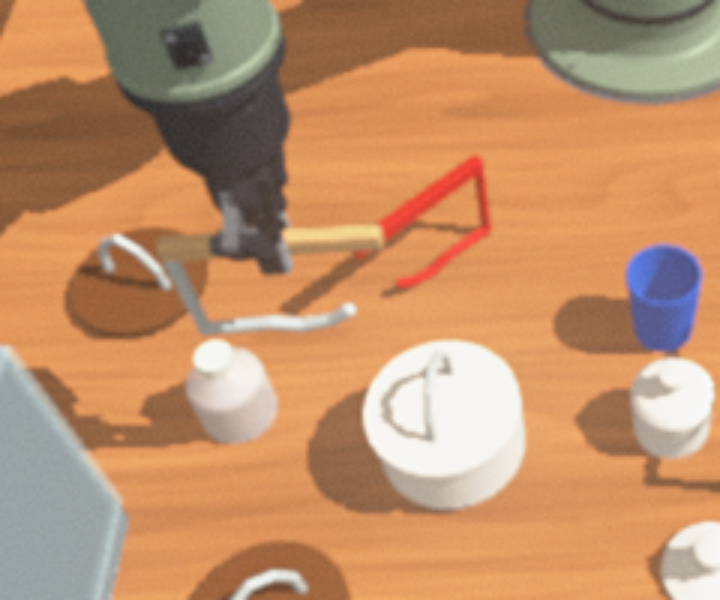

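The lifter is held level, with its tip at crop (348,310) and foot at (205,328). I check the prong and bar position against the TCP and re-check the loop from this camera.

```bash
python3 - <<'E'
from h import *
e=read_state()["eef_pos"]
for n in("scene","top"):
    c=camera(n);P=cloud(c);h=cv2.cvtColor(c["image"],cv2.COLOR_BGR2HSV)
    near=(abs(P[...,0]-560)<40)&(abs(P[...,1]+292)<95)
    w=P[near&(h[...,1]>90)&(h[...,0]<28)&(P[...,2]>285)&(P[...,2]<325)]
    print(n,"bar",len(w),w.min(0).round(),w.max(0).round(),np.median(w,0).round(1))
    p=P[near&(h[...,1]<70)&(P[...,2]>180)&(P[...,2]<235)]
    if len(p):
        p=p[np.argsort(p[:,1])];print(" prong",len(p),p[:2].round().tolist(),p[-2:].round().tolist())
        for lo in range(-370,-240,15):
            k=p[(p[:,1]>=lo)&(p[:,1]<lo+15)]
            if len(k):print("  ",lo,len(k),np.median(k,0).round(1),np.percentile(k[:,2],95).round(1))
    lp=P[(abs(P[...,0]-560)<50)&(abs(P[...,1]+207)<50)&(P[...,2]>97)&(P[...,2]<150)];t=lp[lp[:,2]>135]
    print(" loop top",len(t),t.mean(0).round(1))
print(e)
E
```

```text
scene bar 440 [ 553. -368.  285.] [ 579. -217.  311.] [ 564.2 -268.6  306.5]
 prong 239 [[566.0, -365.0, 231.0], [564.0, -365.0, 218.0]] [[561.0, -252.0, 219.0], [561.0, -251.0, 223.0]]
   -370 42 [ 563.9 -360.8  217.3] 233.8
   -355 27 [ 563.5 -348.   208.8] 211.9
   -340 28 [ 562.6 -332.8  211. ] 213.1
   -325 31 [ 562.3 -317.1  211.3] 214.2
   -310 35 [ 562.3 -302.4  209.1] 213.0
   -295 28 [ 562.6 -287.3  207.7] 211.0
   -280 25 [ 563.2 -272.8  210.8] 216.4
   -265 23 [ 562.9 -257.6  220.4] 224.0
 loop top 35 [ 562.2 -205.4  138.6]
top bar 72 [ 552. -250.  303.] [ 564. -220.  312.] [ 559.  -234.3  307.6]
 prong 9 [[563.0, -259.0, 221.0], [560.0, -258.0, 224.0]] [[558.0, -254.0, 221.0], [555.0, -254.0, 223.0]]
   -265 9 [ 560.2 -256.2  220.9] 223.9
 loop top 30 [ 557.4 -207.4  138.9]
[ 560.10324806 -291.41063928  254.13234021]
```

```bash
python3 - <<'E'
from h import *
e=read_state()["eef_pos"]
zb=198-G
movel([e[0],e[1],zb],max_speed=120)
hit=movel([e[0],e[1]+86,zb],max_speed=60,guard=5)
s=read_state();print(hit,s["time"],s["eef_pos"],s["ft_force"])
if not hit:
    movel([e[0],e[1]+86,zb+24],max_speed=60,guard=5)
    s=read_state();print(s["ft_force"])
    movel([e[0],e[1]+86,zb+36],max_speed=12)
    s=read_state();print(s["time"],s["ft_force"],s["torque"])
c=camera("scene");cv2.imwrite("pics/s3.png",cv2.resize(c["image"][150:330,100:300],None,fx=3,fy=3))
E
```

```text
False 18.125 [ 560.02229966 -205.98397086  152.01321024] [-0.39585914  0.09096817 -2.48424219]
[-0.48909559  0.33189736 -2.15218735]
19.825 [-0.22081967  0.05355285 -4.2955317 ] [ 0.00567702 -0.0107714  -0.00849235]
```

View pics/s3.png

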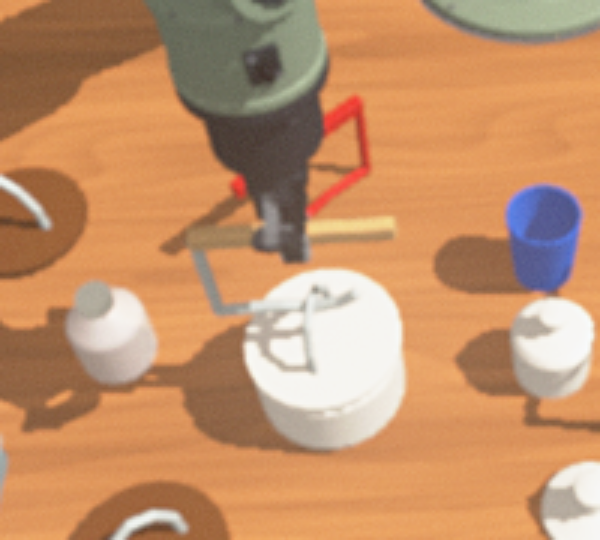

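The prong passes through the loop at crop (315,300) and is just taking weight. Lift slowly.

```bash
python3 - <<'E'
from h import *
e=read_state()["eef_pos"]
movel(e+[0,0,12],max_speed=15);print(read_state()["ft_force"])
movel(e+[0,0,90],max_speed=50);wait(0.7)
s=read_state();print(s["time"],s["eef_pos"],s["ft_force"],s["torque"],s["finger_gap"])
c=camera("scene");P=cloud(c);h=cv2.cvtColor(c["image"],cv2.COLOR_BGR2HSV)
k=(h[...,1]<60)&(np.hypot(P[...,0]-560,P[...,1]+206)<75)&(P[...,2]>135)&(P[...,2]<172)
Q=P[k];A=np.c_[Q[:,:2],np.ones(len(Q))];f=np.linalg.lstsq(A,Q[:,2],rcond=None)[0];print(len(Q),"tilt",f[:2],Q.mean(0))
cv2.imwrite("pics/s4.png",cv2.resize(c["image"][120:320,100:300],None,fx=3,fy=3))
E
```

```text
[-0.05187857 -0.5624314  -4.93040786]
23.225 [ 560.04945125 -205.5395478   277.90881853] [ 0.21132873 -0.20976856 -4.21146188] [ 0.0706326  -0.02135667  0.04336597] 11.01872144437953
38 tilt [0.01723561 0.0125474 ] [ 613.78050334 -197.08485722  170.17617226]
```

View pics/s4.png

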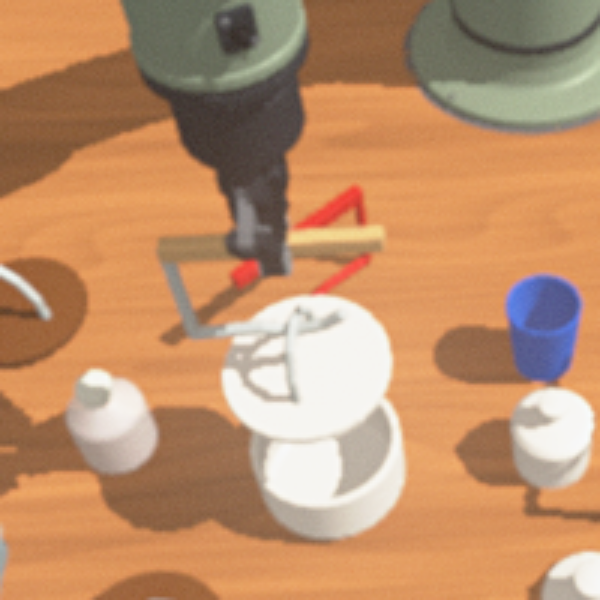

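The lid hangs level, with its plate at crop (308,365), clear above the open pot. Next comes the carry to the rack.

```bash
python3 - <<'E'
from h import *
S=np.array([520.5,194.7,210])
o=R(YAW,1)
movel(tcp(S-150*X+[0,0,114]),o,max_speed=130)
wait(0.5);print(read_state()["time"],read_state()["ft_force"])
movel(tcp(S-150*X+[0,0,24]),max_speed=70)
wait(0.5)
movel(tcp(S-70*X+[0,0,24]),max_speed=60,guard=4)
s=read_state();print(s["time"],s["eef_pos"],s["ft_force"],s["torque"])
c=camera("scene");cv2.imwrite("pics/s5.png",cv2.resize(c["image"][130:330,280:480],None,fx=3,fy=3))
E
```

```text
27.5583 [-0.06544211  0.38814321 -4.3663484 ]
30.975 [452.05612882 210.85017272 188.01431071] [-0.651448   -0.20172558 -3.68721573] [ 0.02734808 -0.01484601  0.03476176]
```

View pics/s5.png

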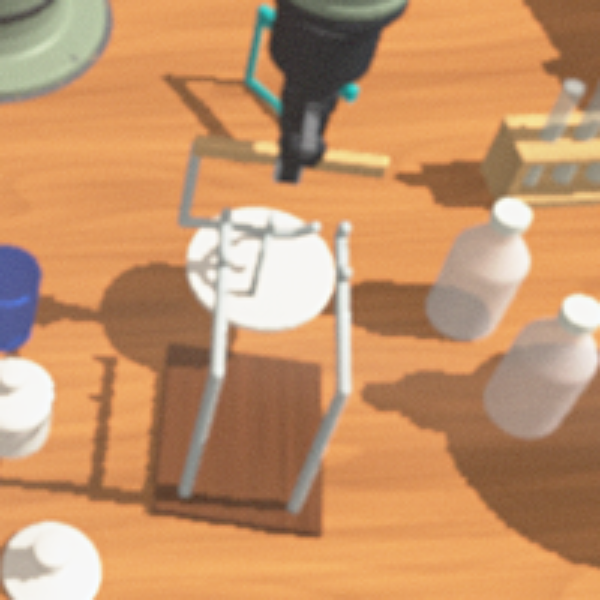

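The lid hangs level under the arm ends, the bar is above the tips and all is clear. Slide in and check the bar against tips and stubs before lowering.

```bash
python3 - <<'E'
from h import *
S=np.array([520.5,194.7,210])
hit=movel(tcp(S+[0,0,24]),max_speed=50,guard=4)
s=read_state();print(hit,s["time"],s["eef_pos"],s["ft_force"])
wait(0.4)
c=camera("wrist");cv2.imwrite("pics/w3.png",c["image"])
E
```

```text
False 32.575 [520.28308088 194.82091248 188.00976923] [ 1.07128555 -0.39263896 -4.81514051]
```

View pics/w3.png

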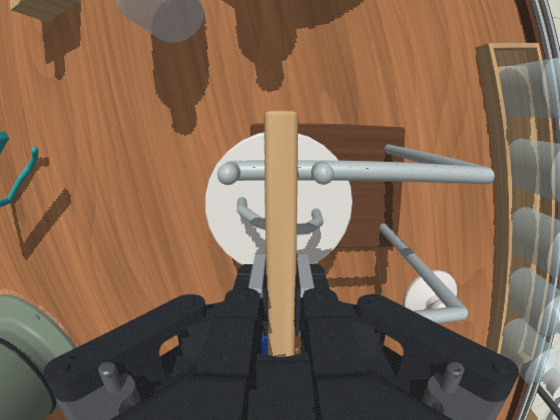

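The bar (x≈281) is nearly centred between tip (228) and stub (323). Lower and release.

```bash
python3 - <<'E'
from h import *
e=read_state()["eef_pos"]
hit=movel([e[0],e[1],161],max_speed=25,guard=4)
s=read_state();print(hit,s["time"],s["eef_pos"],s["ft_force"])
bar()
if s["eef_pos"][2]<168:
    open_gripper();wait(0.5)
    print(read_state()["finger_gap"],read_state()["ft_force"])
    movel([s["eef_pos"][0],s["eef_pos"][1],320],max_speed=80)
    movel(tcp(np.array([520,195,380])-120*X),max_speed=150)
    wait(1)
    bar();print(read_state()["time"])
    c=camera("scene");cv2.imwrite("pics/s6.png",cv2.resize(c["image"][130:330,280:480],None,fx=3,fy=3))
E
```

```text
True 33.9083 [520.43435743 194.7039401  164.07749024] [-0.74258745 -0.86995803  6.27452056]
scene 396 (array([522.87171345, 191.11162937]), np.float64(150.8192988317753), np.float64(-13.840890167428743), np.float64(219.7833791114482))
top 65 (array([508.50528163, 150.41874227]), np.float64(52.59358689740097), np.float64(-12.944486013869275), np.float64(220.38551741930968))
85.71764828056646 [-0.65364807 -0.03607816  0.96796319]
scene 520 (array([523.32254697, 193.10953484]), np.float64(151.12811999945762), np.float64(-13.811363200785694), np.float64(219.94641062492707))
top 246 (array([519.85417238, 198.56471087]), np.float64(148.39171061432984), np.float64(-13.209737611310612), np.float64(221.03081890752014))
39.3833
```

View pics/s6.png

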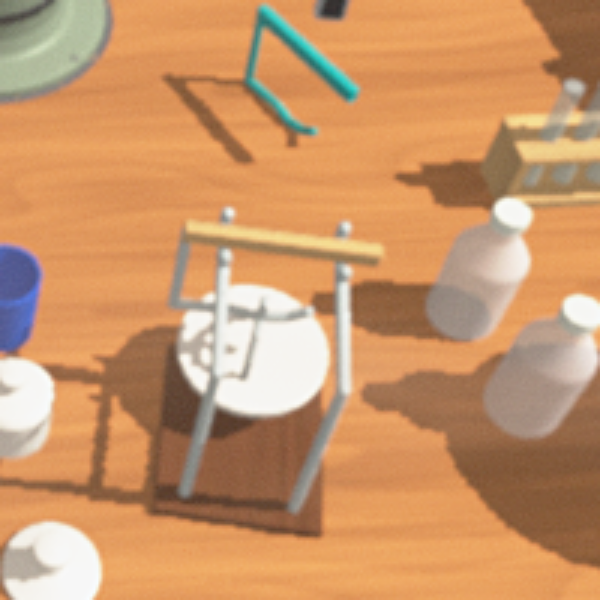

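The bar lies across both arms between tips and stubs, the lid hangs level from the dip and the gripper is clear, so I hand it in.

```bash
python3 -c "
from workcell import *
wait(1.5);print(finish_job(),read_state()['time'])"
```

```text
the job is handed in; nothing more can be done
the job is handed in; nothing more can be done
```

The job is handed in, with no verdict returned: at my last check (about 39 s, limit 72 s) the lifter hung level across both rack arms, the lid hung level from its dip and the gripper was clear. My first grasp missed because the true fingertips sit about 27 mm behind the reported TCP; it nudged the lifter bar a few mm on the rack before I corrected for this.

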